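Bring the whole limb bone to the examination mat in its lift-out box

ROBOT

A 6-joint arm with a two-finger parallel gripper is mounted at the origin on the work surface. World frame = base frame: x ahead of the robot, y to its left, z up, the work surface at z = 0. Lengths are in m, angles in rad, forces in N, time in s.
With the tool pointing down it reaches from about 0.3 to 0.95 m from the base axis. Payload 3.1 kg.
Tool frame: the origin (TCP) lies midway between the tips of the shut fingers; the grasp point (between the pads) lies 19 mm behind it (manip.pinch_z is the distance from the TCP to the grasp point, in m); z points along the fingers, y is the line along which they close (so a half turn about z gives the same grasp; the last joint's range is limited). The gripper opens to 85 mm and grips with 20 to 120 N. Pads are 22 mm wide; open, the fingers measure 114 mm over their backs; the gripper's body (76 mm by 85 mm) begins 54 mm behind the grasp point. The pads swing forward as they close: fully open they stand 13 mm farther back than shut.
Start: joints at [-1.355, 0.308, 1.634, -0, 1.2, -0.07], TCP at [0.176, -0.6, 0.231] pointing down, gripper open.
Joint ranges: [-3.06, 3.06], [-0.79, 1.96], [0.05, 2.63], [-1.19, 4.34], [0.05, 2.64], [-2.94, 2.94]. Speed limits (rad/s): [2.79, 2.79, 3.14, 3.14, 3.14, 3.14].

INTERFACE

Orientations are given as [roll, pitch, yaw] about the fixed x, y, z axes, in that order (R = Rz(yaw) Ry(pitch) Rx(roll)).
In Python, from workcell import telemetry, vision, manip, outline_of, mark_of gives the robot as it stands.
- The arm moves only by the shell command python3 -m handwheel 'ROWS' [FORCE]. ROWS is a JSON object of lists of equal length, an entry for each row: "dp": the shift along the world's x, y, z in m, a list of three; "turn": the turn, a rotation vector about the world's x, y, z in rad, a list of three; "claw": the finger opening in m, from 0 to 0.0854. In form: {"dp": [[tx, ty, tz], ...], "turn": [[rx, ry, rz], ...], "claw": [claw, ...]}. A call has 1 to 8 rows; each row is the pose to reach, as a shift and turn from the pose commanded when the call began; what a row does not reach only later rows make up. A row lasts 1/8 s, in which the tool goes at most 62.5 mm and 10.7 degrees, less where a joint would pass 70% of its speed; a pose out of reach is approached as far as the arm can. A call with a gripper value outside its range is refused whole. The fingers move at their own pace and stop on an object; FORCE is the grip in N (left out, the last holds). Time passes only in rows, so rows that repeat a pose let the fingers close. It gives the time, the measured TCP pose, the force, the opening and the grip force at its end, in the units of the state.
- telemetry.get_state(): the state, without advancing time (a new reading comes with each control period).
- vision.capture(name): name is "scene" or "top" or "wrist"; returns (picture, depth): 480x640x3 uint8, red, green, blue; 480x640 float32, m along the optical axis (not along the pixel's ray), 0 where there is no reading.
- vision.calibration(name): a dict with "fx", "fy", "cx", "cy" (pixels), "camera_from_world" (4x4, takes a point from world to camera coordinates). Camera axes: x right, y up, looking along -z (the intrinsics and any distortion apply to the point x, -y, -z); pixel columns grow to the right and rows downward; lengths in m; the calibration is good to about 2 mm. A picture is of the moment at which its call begins: read the wrist's pose just before it. calibration takes no time and is no camera call; for the wrist camera it gives the pose at the moment of the call.
- manip.job_done(): hands the job in; it is judged then, once.
Trained networks look in the newest picture that a camera, given by its name, has taken for a name from the list of things; names that differ only in an ending like _2 or _b are one class to them, and where a whole thing is asked for, a point or a joint stands for the part that bears it (a point fixed in the world has none). Each returns a list of dicts, best first, with "score" (0 to 1); they miss things now and then, are a little off and sometimes report something else, mostly with a low value. They report only what shows in the picture. A call takes as long as a camera call. They do not tell look-alikes from the thing itself.
- outline_of(camera, query): "mask" (480x640 bool, what is visible of it) and "rect" ([left, top, right, bottom] in pixels, round what is visible of it).
- mark_of(camera, query): "point" ([column, row] in pixels: a listed point, or the origin of a listed thing).
The state is a dict: "time": time; "joints": joint angles; "joint_vel": joint speeds; "tau": joint torques, N m; "tool_pos": TCP position; "tool_rot": TCP orientation; "force": force on the tool from outside, world axes, zero at the start; "wrist_torque": the same for the moment, N m; "opening": opening from 0.0 (shut) to 1.0 (fully open); "grip_force": force on a finger pad.
Only numpy, scipy, OpenCV 4.12 (cv2) and the standard library are available. Lean on these libraries where they do the work, as an engineer would, in place of code of your own. Each camera call takes 0.05 s, during which the arm holds its last target. There are 200 camera calls.

TASK

Lift the snug lift-out box straight up out of the finds drawer and set it down in the middle of the black examination mat, its sides square with the mat's; the whole limb bone, the one knobbed at both ends, must end up lying in either trough of that box. The bone is picked from the mixed finds in the drawer's open compartment; keep the box level, lower box and bone gently rather than dropping them, leave the other finds in their compartment and do not disturb the things standing around.

Things in the scene. Friction and masses are not known exactly. Their poses are not given: they have to be found in the camera images.
- drawer: Fixed open wooden drawer, 244 (x) x 404 (y) x 50 mm, left or right of the robot. Origin under its centre, z up. Floor 8 mm, walls and divider 12 mm thick and 50 mm high. Lift-out box's cell: y +36 to +190 mm; finds compartment: y -190 to +24; both x -110 to +110. Bow handle sticks 28 mm out of its -x face.
- insert: Loose plywood lift-out box, 0.2-0.4 kg, snug in its drawer cell (2 mm play each side), axes as the drawer's. 216 (x) x 150 (y) mm, walls 40 high and 5 thick, floor 5 mm. Origin under its centre, z up. A board 12 mm thick across its middle (x = 0) makes two troughs, each 97 (x) x 140 (y) mm inside, centred at x = -54.5 and +54.5 mm.
- insert_handle (a point): Middle of the top edge of the lift-out box's board handle, 74 mm above the box's underside, axes as the box's. The handle is the part of the board above the 40 mm walls: 12 mm thick (x), 100 mm long (y, centred). Pinch it along x.
- mat: Fixed black rubber examination mat, 280 (x) x 220 (y) x 4 mm thick, flat on the bench beside the drawer, on the other side of the robot's x axis. Origin under its centre, z up (its top 4 mm above the origin).
- bone: Target: whole brown limb bone, 130 mm long along x, knobbed at both ends, 0.1-0.2 kg. Origin mid-shaft on the axis, 15 mm above what it lies on. Shaft 20 mm diameter, clear over x -35 to +35; each end two 15 mm radius balls at x = +-50, y = +-8 (46 mm wide). Lies in the finds compartment roughly along the drawer's x, one of three pieces side by side 65 mm apart.
- broken_bone: Brown broken bone, 120 mm long along x, same colour: knobs (46 mm wide) only at its +x end, a squared-off stub 22 mm wide at the other. Origin in the middle, 15 mm above its underside. Stays in the finds compartment.
- rib: Brown bowed rib piece without knobs, about 140 mm long along x, 22 mm thick, 20 mm high; origin in its middle, 10 mm above its underside. Stays in the finds compartment.
- slab: Stone slab, 28 (x) x 150 (y) x 18 mm, with a low hump to 24 mm; origin in its middle, 9 mm above its underside; lies across the ends of the other pieces on the +x side of the finds compartment. Stays there.
- jar: Bystander: lidded jar, 60 mm diameter, 85 mm tall, standing beyond the drawer and mat; origin under it. Not to be disturbed.
- brush: Bystander: brush, 170 mm long, lying beyond the work; origin under its middle. Not to be disturbed.
- card_tray: Bystander: empty cardboard tray 80 x 120 x 30 mm beyond the work; origin under its centre. Not to be disturbed.
Mind the look-alikes: they are no part of the job. Leave any blue or turquoise look-alike of the bone alone.

How it is judged:
At the end, for the whole second after the job is handed in: Box flat on the mat, centres within 40 mm, sides within 0.3 rad of square with it (either way round); bone lying in a trough of the box (shaft centre 10-35 mm above the box's underside); both at rest; broken bone, rib and slab still down in the finds compartment (horizontal distance between insert and mat below 0.04 m and angle between the x axis of insert and the x axis of mat, either way round below 0.3 rad and height (world z) of insert below 0.009 m and angle between insert's own z axis and vertical below 0.05 rad and z of bone in the frame of insert between 0.01 and 0.035 m and x of bone in the frame of insert between -0.103 and 0.103 m and y of bone in the frame of insert between -0.07 and 0.07 m and linear speed of each of bone, insert below 0.02 m/s and x of broken_bone in the frame of drawer between -0.11 and 0.11 m and y of broken_bone in the frame of drawer between -0.19 and 0.024 m and height (world z) of each of broken_bone, rib, slab below 0.055 m and x of rib in the frame of drawer between -0.11 and 0.11 m and y of rib in the frame of drawer between -0.19 and 0.024 m and x of slab in the frame of drawer between -0.11 and 0.11 m and y of slab in the frame of drawer between -0.19 and 0.024 m); the robot touches nothing.
It fails at once if the box is tipped more than 20 degrees (angle between insert's own z axis and vertical above 0.35 rad).
It fails at once if the bone is dropped (falls free of the fingers faster than 0.6 m/s, about 2 cm of fall) (contact force between each of the fingers, insert and bone below 0.05 N and linear speed of bone above 0.6 m/s).
It fails at once if the box is dropped (falls free of the fingers faster than 0.6 m/s, about 2 cm of fall) (contact force between the fingers and insert below 0.05 N and linear speed of insert above 0.6 m/s).
It fails at once if the jar, brush or cardboard tray is disturbed (moved 40 mm, or the jar or tray tipped) ((distance of jar from where it was at the start of the episode above 0.04 m or angle between jar's own z axis and vertical above 0.5 rad) or (distance of card_tray from where it was at the start of the episode above 0.04 m or angle between card_tray's own z axis and vertical above 0.5 rad) or distance of brush from where it was at the start of the episode above 0.04 m).
It also fails if it takes over 64 s, if anything falls off the work surface, if the arm or the gripper's body presses on something with over 40 N, if the wrist force passes 120 N, or if a joint passes its speed limit or range.

## Working session

There is one attempt and no reset: what is moved stays moved. The work goes in short steps, Python scripts to look and compute and a shell command to move; the robot and the scene stay as the last step left them, time stands still between calls to the robot, and variables do not carry over. Pictures are saved under pics/ and viewed, at most 10 in all, crops included, and the job is handed in when it is done.

```bash
mkdir -p pics; ls; cat > h.py <<'E'
import numpy as np, cv2
from workcell import telemetry, vision, manip, outline_of, mark_of
def world(cam,depth,uv,cal=None):
    c=cal or vision.calibration(cam); uv=np.atleast_2d(uv).astype(float)
    d=depth[uv[:,1].astype(int),uv[:,0].astype(int)]
    p=np.c_[(uv[:,0]-c["cx"])/c["fx"]*d,-(uv[:,1]-c["cy"])/c["fy"]*d,-d,np.ones(len(d))]
    return (np.linalg.inv(c["camera_from_world"])@p.T).T[:,:3]
def ray(cam,uv,z,cal=None):
    c=cal or vision.calibration(cam); M=np.linalg.inv(c["camera_from_world"])
    r=M[:3,:3]@np.array([(uv[0]-c["cx"])/c["fx"],-(uv[1]-c["cy"])/c["fy"],-1]);o=M[:3,3]
    return o+r*(z-o[2])/r[2]
def save(n,img): cv2.imwrite(f"pics/{n}.png",np.ascontiguousarray(img[...,::-1]))
def maskpose(cam,depth,m,cal=None):
    v,u=np.nonzero(m&(depth>0)); P=world(cam,depth,np.c_[u,v],cal)
    r=cv2.minAreaRect(P[:,:2].astype(np.float32)*1000)
    return r,np.median(P,axis=0),np.percentile(P[:,2],[5,95])
E
python3 - <<'E'
from h import *
for cam in ["top","scene"]:
    im,d=vision.capture(cam); save(cam,im)
    c=vision.calibration(cam); print(cam,{k:v for k,v in c.items() if k!="camera_from_world"})
    for q in ["drawer","insert","mat","bone","broken_bone","rib","slab","jar","brush","card_tray"]:
        for o in outline_of(cam,q)[:3]:
            if o["score"]>.2:
                r,m,z=maskpose(cam,d,o["mask"]); print(q,round(o["score"],2),np.round(o["rect"]),np.round(r[0]),np.round(r[1]),round(r[2]),np.round(m,3),z.round(3))
    for o in mark_of(cam,"insert_handle")[:2]: print(o,world(cam,d,o["point"]).round(3),ray(cam,o["point"],.082).round(3))
print(telemetry.get_state())
E
```

```text
pics
top {'fx': 528.9923919230744, 'fy': 528.9923919230744, 'cx': 319.4572643223338, 'cy': 242.03516399255898}
drawer 0.95 [279. 201. 445. 315.] [ 473. -206.] [405. 283.] 88 [ 0.475 -0.263  0.011] [0.004 0.053]
insert 0.94 [287. 206. 349. 297.] [487. -93.] [152. 217.] 88 [ 0.482 -0.093  0.014] [0.009 0.053]
mat 0.55 [143. 191. 254. 314.] [486. 204.] [221. 281.] 78 [0.483 0.204 0.004] [-0.     0.009]
bone 0.91 [398. 140. 444. 186.] [ 719. -367.] [130.  54.] 47 [ 0.713 -0.364  0.024] [0.014 0.031]
bone 0.9 [384. 243. 405. 295.] [ 448. -287.] [135.  49.] 7 [ 0.446 -0.287  0.032] [0.011 0.039]
bone 0.8 [464. 236. 496. 285.] [ 470. -506.] [ 42. 127.] 59 [ 0.468 -0.504  0.025] [0.015 0.032]
broken_bone 0.72 [356. 241. 377. 292.] [ 448. -220.] [ 43. 119.] 86 [ 0.454 -0.218  0.033] [0.026 0.039]
rib 0.7 [146. 192. 252. 312.] [485. 204.] [221. 281.] 78 [0.483 0.204 0.004] [-0.     0.009]
rib 0.66 [411. 240. 428. 297.] [ 443. -355.] [ 44. 147.] 84 [ 0.441 -0.351  0.027] [0.015 0.032]
slab 0.71 [362. 215. 418. 231.] [ 561. -286.] [154.  33.] 88 [ 0.56  -0.285  0.026] [0.018 0.034]
jar 0.91 [255
[... 1925 characters left out ...]
{'time': 1.2, 'joints': array([-1.35467901e+00,  3.08088020e-01,  1.63374994e+00,  3.03048042e-05,
        1.19972549e+00, -6.96740469e-02]), 'joint_vel': array([ 7.05364471e-04, -8.62753435e-05, -2.93322198e-04,  1.20032994e-03,
        5.89454998e-04, -1.01850432e-03]), 'tau': array([-1.58701274e-03, -4.15293217e+01, -2.77080452e+01, -1.19933861e-04,
        1.00017791e-03,  9.79222847e-06]), 'tool_pos': array([ 0.17620163, -0.59967559,  0.23130339]), 'tool_rot': array([ 3.14156156e+00, -2.61412695e-05,  2.85780375e-01]), 'force': array([-0.83753187, -0.75210496, -0.00408147]), 'wrist_torque': array([-0.00719202,  0.06877008,  0.02884946]), 'grip_force': 0.0, 'opening': 0.9979411908796733}
```

View pics/top.png

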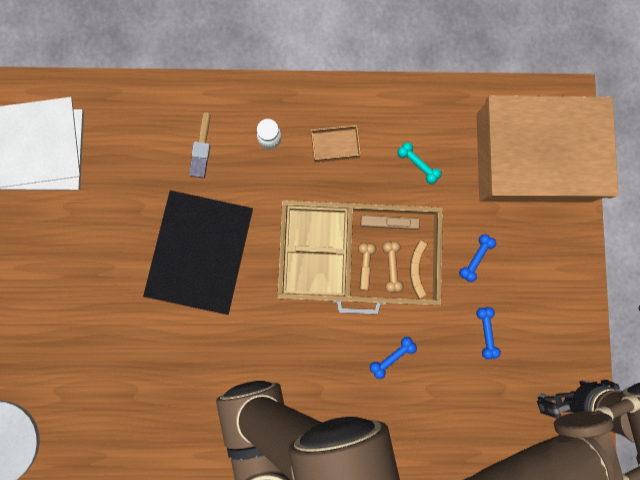

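Candidates: brown whole bone at (392,267), broken bone at (366,267), rib at (418,268), turquoise one at (419,163) and blue ones at (478,258), (488,333), (394,357). I choose (392,267), which is the only brown one knobbed at both ends. The box goes first: move above its handle and look.

```bash
python3 -m handwheel '{"dp":[[0.031,0.05,0.01],[0.062,0.1,0.02],[0.093,0.15,0.03],[0.124,0.2,0.03],[0.155,0.25,0.03],[0.186,0.3,0.03],[0.217,0.35,0.03],[0.248,0.4,0.03]],"turn":[[0,0,0.156],[0,0,0.312],[0,0,0.468],[0,0,0.624],[0,0,0.78],[0,0,0.936],[0,0,1.092],[0,0,1.25]],"claw":[0.085,0.085,0.085,0.085,0.085,0.085,0.085,0.085]}' 40
python3 -m handwheel '{"dp":[[0.03,0.05,0],[0.05,0.09,0],[0.064,0.107,0],[0.064,0.107,0],[0.064,0.107,0]],"turn":[[0,0,0],[0,0,0],[0,0,0],[0,0,0],[0,0,0]],"claw":[0.085,0.085,0.085,0.085,0.085]}'
cat > look.py <<'E'
import sys
from h import *
name,qs=sys.argv[1],sys.argv[2].split(",")
s=telemetry.get_state(); cal=vision.calibration("wrist"); im,d=vision.capture("wrist"); save(name,im)
np.savez("last.npz",d=d,M=cal["camera_from_world"])
print(s["time"],s["tool_pos"].round(4),s["tool_rot"].round(3))
for q in qs:
    if q=="insert_handle":
        for o in mark_of("wrist",q)[:2]: print(q,o,ray("wrist",o["point"],float(sys.argv[3]),cal).round(4))
    else:
        for o in outline_of("wrist",q)[:2]:
            r,m,z=maskpose("wrist",d,o["mask"],cal); print(q,round(o["score"],2),np.round(o["rect"]),np.round(r[0]),np.round(r[1]),round(r[2],1),m.round(4),z.round(3))
if "insert_handle" in qs:  # top edge of handle by depth
    zt=float(sys.argv[3]); v,u=np.nonzero(d>0); P=world("wrist",d,np.c_[u,v],cal); 
    k=(abs(P[:,2]-zt)<.008); Q=P[k]; r=cv2.minAreaRect(Q[:,:2].astype(np.float32)*1000); print("edge",k.sum(),np.round(r[0]),np.round(r[1]),r[2],Q.mean(0).round(4))
E
python3 look.py w1 insert,insert_handle,drawer 0.082
```

```text
time: 2.2
tool_pos: [0.4251, -0.1981, 0.2617]
tool_rot: [3.14, 0.001, 1.541]
force: [1.7, 0.2, 0.5]
opening: 0.994
grip_force: 0.0
time: 2.82
tool_pos: [0.4878, -0.0931, 0.2612]
tool_rot: [-3.141, 0.0, 1.536]
force: [0.0, -0.0, -0.3]
opening: 0.995
grip_force: 0.0
2.825 [ 0.4878 -0.0931  0.2612] [-3.141  0.     1.536]
insert 0.84 [209. 137. 425. 277.] [488. -93.] [154. 221.] 87.6 [ 0.4886 -0.0908  0.014 ] [0.012 0.05 ]
insert_handle {'point': [317.7, 221.3], 'score': 0.83} [ 0.4883 -0.0967  0.082 ]
insert_handle {'point': [544.6, 237.9], 'score': 0.21} [ 0.712  -0.1215  0.082 ]
drawer 0.82 [189. 119. 440. 414.] [ 471. -195.] [391. 303.] 87.5 [ 0.4807 -0.2119  0.0362] [0.008 0.051]
edge 2323 [618. -28.] [345.  91.] 26.25371551513672 [ 0.6202 -0.0362  0.0823]
```

View pics/w1.png

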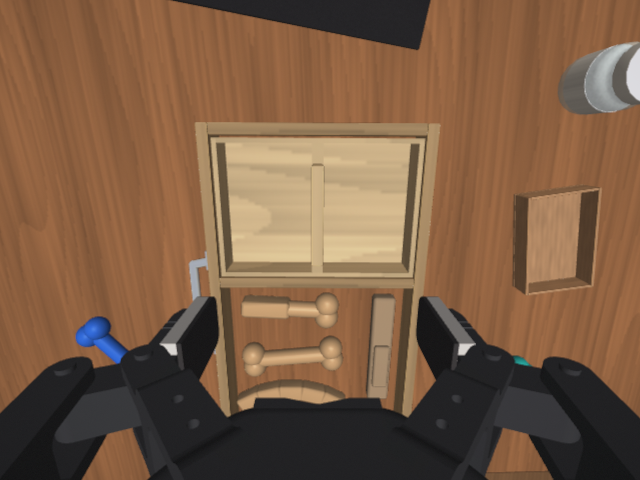

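The wrist view shows the handle edge at about (318,220), square with the fingers. Descending on it now.

```bash
python3 -m handwheel '{"dp":[[0,-0.001,-0.05],[0,-0.001,-0.1],[0,-0.001,-0.15],[0,-0.001,-0.19],[0,-0.001,-0.216],[0,-0.001,-0.216],[0,-0.001,-0.216]],"turn":[[0,0,-0.01],[0,0,-0.01],[0,0,-0.01],[0,0,-0.01],[0,0,-0.01],[0,0,-0.01],[0,0,-0.01]],"claw":[0.06,0.06,0.06,0.06,0.06,0.06,0.06]}'
python3 -m handwheel '{"dp":[[0,0,0],[0,0,0],[0,0,0],[0,0,0],[0,0,0],[0,0,0]],"turn":[[0,0,0],[0,0,0],[0,0,0],[0,0,0],[0,0,0],[0,0,0]],"claw":[0,0,0,0,0,0]}' 60
python3 -m handwheel '{"dp":[[0,0,0.003],[0,0,0.008],[0,0,0.015],[0,0,0.022],[0,0,0.03],[0,0,0.03]],"turn":[[0,0,0],[0,0,0],[0,0,0],[0,0,0],[0,0,0],[0,0,0]],"claw":[0,0,0,0,0,0]}'
```

```text
time: 3.9
tool_pos: [0.489, -0.0943, 0.0463]
tool_rot: [3.14, 0.0, 1.525]
force: [0.6, 0.3, 1.3]
opening: 0.706
grip_force: 0.0
time: 4.65
tool_pos: [0.4888, -0.0938, 0.0463]
tool_rot: [3.141, 0.0, 1.526]
force: [-1.0, -0.5, 7.1]
opening: 0.132
grip_force: 60.4
time: 5.4
tool_pos: [0.4888, -0.0939, 0.0762]
tool_rot: [3.14, 0.001, 1.526]
force: [0.4, 0.6, -3.7]
opening: 0.13
grip_force: 58.8
```

```bash
python3 -m handwheel '{"dp":[[0,0,0.01],[0,0,0.025],[0,0,0.045],[0,0,0.062],[0,0,0.075],[0,0,0.08],[0,0,0.08]],"turn":[[0,0,0],[0,0,0],[0,0,0],[0,0,0],[0,0,0],[0,0,0],[0,0,0]],"claw":[0,0,0,0,0,0,0]}'
python3 -m handwheel '{"dp":[[0,0.015,0],[0,0.05,0],[0,0.1,0],[0,0.15,0],[0,0.2,0],[-0.001,0.25,0],[-0.002,0.285,0],[-0.003,0.298,0]],"turn":[[0,0,0],[0,0,-0.02],[0,0,-0.05],[0,0,-0.08],[0,0,-0.11],[0,0,-0.14],[0,0,-0.16],[0,0,-0.166]],"claw":[0,0,0,0,0,0,0,0]}'
python3 -m handwheel '{"dp":[[0,0,0],[0,0,0]],"turn":[[0,0,0],[0,0,0]],"claw":[0,0]}'
python3 - <<'E'
from h import *
im,d=vision.capture("top")
for q in ["insert","mat"]:
    for o in outline_of("top",q)[:1]:
        r,m,z=maskpose("top",d,o["mask"]); print(q,r,z)
save("t2",im[150:350,100:480].repeat(2,0).repeat(2,1))
E
```

```text
time: 6.28
tool_pos: [0.4882, -0.0937, 0.1555]
tool_rot: [3.141, 0.0, 1.526]
force: [0.5, -0.0, -3.4]
opening: 0.131
grip_force: 58.9
time: 7.28
tool_pos: [0.4839, 0.2068, 0.1544]
tool_rot: [-3.14, 0.0, 1.363]
force: [0.4, -0.4, -3.1]
opening: 0.131
grip_force: 58.8
time: 7.52
tool_pos: [0.4847, 0.2034, 0.1548]
tool_rot: [-3.141, 0.001, 1.359]
force: [-0.2, 0.3, -4.2]
opening: 0.131
grip_force: 58.8
insert ((489.31463623046875, 227.37850952148438), (201.21630859375, 214.80209350585938), 77.6224594116211) [0.11776447 0.15903198]
mat ((485.3013916015625, 202.56320190429688), (216.08363342285156, 280.5621032714844), 77.7311019897461) [-0.00052585  0.0086297 ]
```

View pics/t2.png

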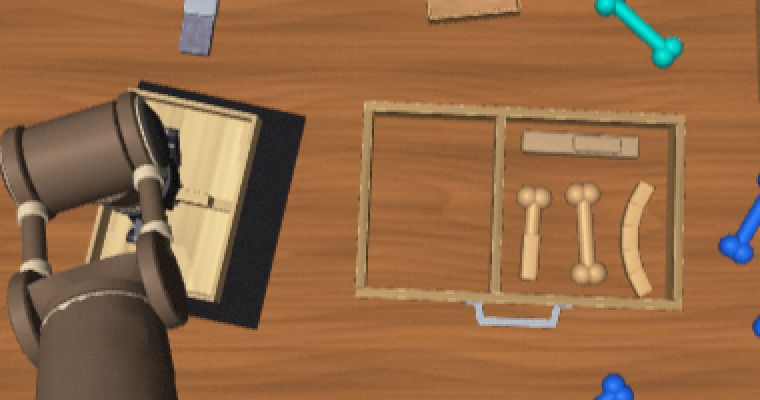

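The box is held level over the mat and parallel to it, seen shifted only by parallax. Lowering it.

```bash
python3 -m handwheel '{"dp":[[0,0,-0.02],[0,0,-0.05],[0,0,-0.08],[0,0,-0.1],[0,0,-0.107],[0,0,-0.11],[0,0,-0.112],[0,0,-0.113]],"turn":[[0,0,0],[0,0,0],[0,0,0],[0,0,0],[0,0,0],[0,0,0],[0,0,0],[0,0,0]],"claw":[0,0,0,0,0,0,0,0]}'
python3 -m handwheel '{"dp":[[0,0,0],[0,0,0]],"turn":[[0,0,0],[0,0,0]],"claw":[0,0]}'
```

```text
time: 8.68
tool_pos: [0.486, 0.2045, 0.0431]
tool_rot: [3.14, -0.001, 1.36]
force: [-0.3, 0.2, -4.0]
opening: 0.13
grip_force: 58.8
time: 8.93
tool_pos: [0.4854, 0.2045, 0.0426]
tool_rot: [3.141, -0.0, 1.36]
force: [0.3, -0.3, -4.1]
opening: 0.135
grip_force: 58.8
```

```bash
python3 -m handwheel '{"dp":[[0,0,-0.001],[0,0,-0.002],[0,0,-0.002]],"turn":[[0,0,0],[0,0,0],[0,0,0]],"claw":[0,0,0]}'
```

```text
time: 9.3
tool_pos: [0.4855, 0.2045, 0.0423]
tool_rot: [-3.141, 0.0, 1.36]
force: [-5.1, -1.8, 10.7]
opening: 0.129
grip_force: 61.0
```

The weight is taken by the mat (force reversed). Release, rise, go over the bone and look.

```bash
python3 -m handwheel '{"dp":[[0,0,0],[0,0,0],[0,0,0],[0,0,0.05],[0,0,0.1],[0,0,0.15],[0,0,0.2],[0,0,0.22]],"turn":[[0,0,0],[0,0,0],[0,0,0],[0,0,0],[0,0,0],[0,0,0],[0,0,0],[0,0,0]],"claw":[0.05,0.05,0.05,0.05,0.05,0.05,0.05,0.05]}' 40
python3 -m handwheel '{"dp":[[0,-0.06,0],[-0.005,-0.12,0],[-0.01,-0.18,0],[-0.015,-0.24,0],[-0.02,-0.3,0],[-0.025,-0.36,0],[-0.03,-0.42,0],[-0.035,-0.48,0]],"turn":[[0,0,-0.16],[0,0,-0.32],[0,0,-0.48],[0,0,-0.64],[0,0,-0.8],[0,0,-0.96],[0,0,-1.12],[0,0,-1.28]],"claw":[0.06,0.06,0.06,0.06,0.06,0.06,0.06,0.06]}'
python3 -m handwheel '{"dp":[[-0.003,-0.01,0],[-0.003,-0.01,0],[-0.003,-0.01,0]],"turn":[[0,0,0],[0,0,0],[0,0,0]],"claw":[0.045,0.045,0.045]}'
python3 look.py w2 bone,broken_bone,rib
```

```text
time: 10.3
tool_pos: [0.4871, 0.205, 0.2643]
tool_rot: [3.136, -0.003, 1.36]
force: [0.4, 0.1, -0.5]
opening: 0.583
grip_force: 0.0
time: 11.3
tool_pos: [0.4498, -0.2776, 0.2602]
tool_rot: [3.142, -0.001, 0.074]
force: [0.7, -0.0, -0.7]
opening: 0.702
grip_force: 0.0
time: 11.68
tool_pos: [0.4472, -0.2841, 0.26]
tool_rot: [-3.14, 0.0, 0.082]
force: [-0.5, 0.0, -0.4]
opening: 0.528
grip_force: 0.0
11.675 [ 0.4472 -0.2841  0.26  ] [-3.14   0.     0.082]
bone 0.67 [482. 302. 518. 349.] [ 392. -451.] [264.  52.] 46.6 [ 0.3314 -0.521   0.0248] [0.015 0.03 ]
bone 0.64 [262. 337. 356. 398.] [ 213. -287.] [ 60. 143.] 37.4 [ 0.2311 -0.2934  0.0247] [0.014 0.03 ]
broken_bone 0.64 [246. 144. 291. 250.] [ 451. -225.] [ 43. 118.] 89.6 [ 0.4634 -0.2216  0.034 ] [0.028 0.038]
rib 0.62 [360. 150. 408. 278.] [ 442. -356.] [ 45. 150.] 88.0 [ 0.4511 -0.351   0.0282] [0.016 0.03 ]
```

View pics/w2.png

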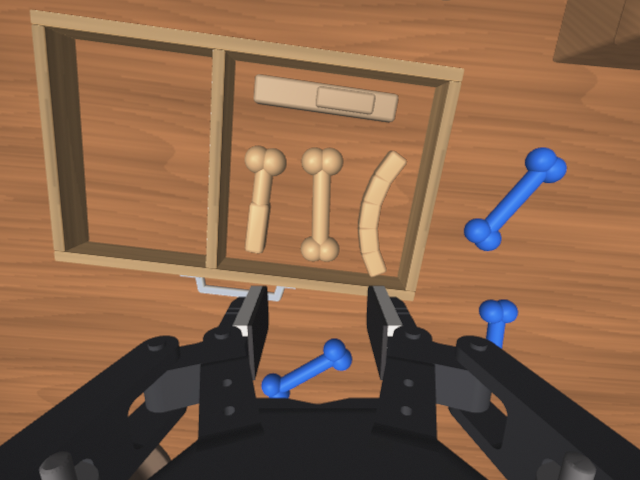

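The whole brown bone shows from (321,160) to (320,250), knobbed at both ends, in line with the fingers. The networks reported only the blue look-alikes here, so I measure those pixels directly.

```bash
python3 - <<'E'
from h import *
z=np.load("last.npz"); c=vision.calibration("wrist"); c["camera_from_world"]=z["M"]
m=np.zeros((480,640),bool); m[140:268,296:348]=1
v,u=np.nonzero(m&(z["d"]>0)); P=world("wrist",z["d"],np.c_[u,v],c); P=P[(P[:,2]>.02)&(P[:,2]<.045)]
r=cv2.minAreaRect(P[:,:2].astype(np.float32)*1000); print(r,np.percentile(P[:,2],[5,50,95]))
S=world("wrist",z["d"],[[321,185],[321,205],[321,225]],c);print(S)
E
```

```text
((449.0439453125, -288.8588562011719), (129.27423095703125, 44.80499267578125), 3.1998445987701416) [0.027166   0.03323426 0.0381719 ]
[[ 0.47405044 -0.28633329  0.03364198]
 [ 0.45222459 -0.28817032  0.03387266]
 [ 0.42952007 -0.29008758  0.0334289 ]]
```

```bash
python3 -m handwheel '{"dp":[[0.002,-0.005,-0.05],[0.002,-0.005,-0.1],[0.002,-0.005,-0.15],[0.002,-0.005,-0.2],[0.002,-0.005,-0.235],[0.002,-0.005,-0.246],[0.002,-0.005,-0.246]],"turn":[[0,0,0],[0,0,0],[0,0,0],[0,0,0],[0,0,0],[0,0,0],[0,0,0]],"claw":[0.045,0.045,0.045,0.045,0.045,0.045,0.045]}' 40
python3 -m handwheel '{"dp":[[0,0,0],[0,0,0],[0,0,0],[0,0,0],[0,0,0]],"turn":[[0,0,0],[0,0,0],[0,0,0],[0,0,0],[0,0,0]],"claw":[0,0,0,0,0]}' 40
```

```text
time: 12.75
tool_pos: [0.4494, -0.2903, 0.0143]
tool_rot: [-3.141, 0.0, 0.081]
force: [0.2, -0.4, 0.6]
opening: 0.527
grip_force: 0.0
time: 13.38
tool_pos: [0.4507, -0.2917, 0.0162]
tool_rot: [3.139, -0.003, 0.08]
force: [0.0, 0.8, 6.9]
opening: 0.215
grip_force: 39.4
```

```bash
python3 -m handwheel '{"dp":[[0,0,0.005],[0,0,0.015],[0,0,0.035],[0,0,0.065],[0,0,0.1],[0,0,0.13],[0,0,0.15],[0,0,0.15]],"turn":[[0,0,0],[0,0,0],[0,0,0],[0,0,0],[0,0,0],[0,0,0],[0,0,0],[0,0,0]],"claw":[0,0,0,0,0,0,0,0]}'
python3 - <<'E'
from h import *
im,d=vision.capture("top")
for q in ["insert","mat"]:
    for o in outline_of("top",q)[:1]:
        r,m,z=maskpose("top",d,o["mask"]); print(q,round(o["score"],2),r,z)
print(mark_of("top","insert_handle")[:2])
o=mark_of("top","insert_handle")
for a in o[:2]: print(ray("top",a["point"],.078))
im2,d2=vision.capture("wrist")
save("t3",np.hstack([im[150:350,100:480],im2[:400:2,::2][:200]]))
E
```

```text
time: 14.38
tool_pos: [0.4503, -0.2916, 0.1664]
tool_rot: [3.139, -0.003, 0.08]
force: [-0.5, -0.1, -2.1]
opening: 0.216
grip_force: 39.3
insert 0.66 ((488.03399658203125, 209.7786407470703), (163.29725646972656, 225.68011474609375), 77.8966293334961) [0.00486498 0.04801883]
mat 0.93 ((485.983154296875, 204.36468505859375), (224.2996063232422, 284.1408996582031), 77.81363677978516) [-0.00070724  0.0093133 ]
[{'point': [191.8, 249.9], 'score': 0.88}, {'point': [201.4, 251.4], 'score': 0.49}]
[0.48375481 0.20470668 0.078     ]
[0.48019787 0.18166123 0.078     ]
```

View pics/t3.png

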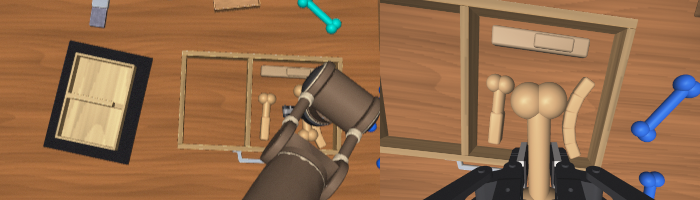

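The bone is held at mid-shaft with both knobs showing, the box sits square on the mat, and the broken bone, rib and slab are still in place. Carry it over the near trough with a turn of +1.277.

```bash
python3 -m handwheel '{"dp":[[-0.002,0.03,0.01],[-0.005,0.09,0.02],[-0.008,0.15,0.03],[-0.01,0.21,0.04],[-0.012,0.27,0.04],[-0.014,0.33,0.04],[-0.016,0.39,0.04],[-0.018,0.45,0.04]],"turn":[[0,0,0.1],[0,0,0.26],[0,0,0.42],[0,0,0.58],[0,0,0.74],[0,0,0.9],[0,0,1.06],[0,0,1.2]],"claw":[0,0,0,0,0,0,0,0]}'
python3 -m handwheel '{"dp":[[-0.001,0.035,0],[-0.001,0.06,0],[-0.001,0.06,0],[-0.001,0.06,0]],"turn":[[0,0,0.06],[0,0,0.077],[0,0,0.077],[0,0,0.077]],"claw":[0,0,0,0]}'
python3 look.py w3 insert,bone,insert_handle 0.078
```

```text
time: 15.68
tool_pos: [0.4306, 0.1612, 0.2038]
tool_rot: [-3.141, 0.0, 1.285]
force: [0.9, -0.5, -1.9]
opening: 0.213
grip_force: 39.5
time: 16.18
tool_pos: [0.4297, 0.2186, 0.2036]
tool_rot: [-3.14, 0.002, 1.357]
force: [-0.2, -0.5, -2.2]
opening: 0.214
grip_force: 39.5
16.175 [0.4297 0.2186 0.2036] [-3.140e+00  2.000e-03  1.357e+00]
insert 0.67 [260. 137. 510. 296.] [497. 200.] [155. 239.] 77.6 [0.5243 0.2004 0.0104] [0.009 0.078]
bone 0.78 [259. 163. 377. 399.] [426. 152.] [256.  75.] 75.2 [0.4336 0.2507 0.2202] [0.215 0.225]
insert_handle {'point': [386.3, 233.4], 'score': 0.85} [0.485  0.2049 0.078 ]
insert_handle {'point': [375.3, 214.8], 'score': 0.52} [0.4788 0.2222 0.078 ]
edge 1879 [486. 206.] [99. 13.] 78.06478118896484 [0.4861 0.2088 0.0779]
```

View pics/w3.png

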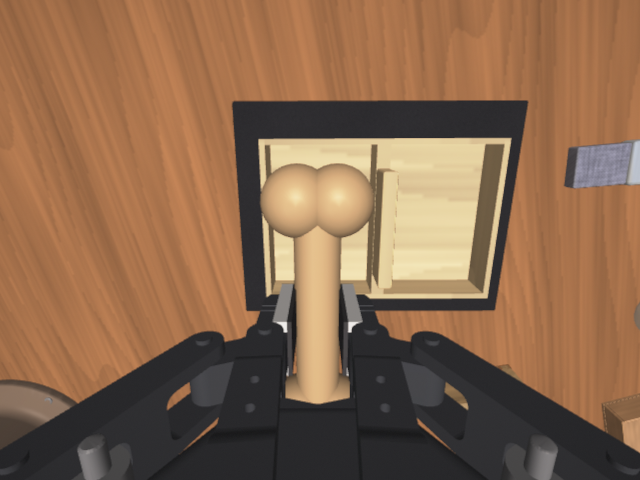

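The bone is parallel to the trough, with the knobs at (317,200). Fit the knob spheres to get the bone's exact place in the fingers.

```bash
python3 - <<'E'
from h import *
from scipy.optimize import least_squares
z=np.load("last.npz"); c=vision.calibration("wrist"); c["camera_from_world"]=z["M"]
C=[]
for cu in (288,346):
    v,u=np.mgrid[175:225,cu-20:cu+21]; P=world("wrist",z["d"],np.c_[u.ravel(),v.ravel()],c); P=P[P[:,2]>.17]
    s=least_squares(lambda q:np.linalg.norm(P-q,axis=1)-.015,np.median(P,0)-[0,0,.015],loss="soft_l1",f_scale=.001); C.append(s.x); print(s.x.round(4),np.abs(s.fun).mean())
k=np.mean(C,0); t=np.array([.4297,.2186]); a=1.357; ax=np.array([np.cos(a),np.sin(a)]); 
b=k[:2]-.05*ax; print("bone centre",b,"z ball",k[2],"bone-in-tool",(b-t)@ax,(b-t)@[-ax[1],ax[0]])
box=np.array([.4858,.2055]); th=-.211; tg=box-.0545*np.array([np.cos(th),np.sin(th)]); print("shift",tg-b, "in box",(b-box)@[-np.sin(th),np.cos(th)])
E
```

```text
[0.4326 0.2669 0.2106] 0.0007683361583845781
[0.4479 0.2636 0.2105] 0.0010620668306262513
bone centre [0.4296376  0.21639499] z ball 0.2105694403726244 bone-in-tool -0.0021680462407111566 -0.0004068638943255847
shift [0.0028711  0.00051937] in box -0.0011091697938723172
```

```bash
python3 -m handwheel '{"dp":[[0.002,0.001,-0.04],[0.002,0.001,-0.08],[0.002,0.001,-0.12],[0.002,0.001,-0.145],[0.002,0.001,-0.16],[0.002,0.001,-0.17],[0.002,0.001,-0.177],[0.002,0.001,-0.182]],"turn":[[0,0,0],[0,0,0],[0,0,0],[0,0,0],[0,0,0],[0,0,0],[0,0,0],[0,0,0]],"claw":[0,0,0,0,0,0,0,0]}'
python3 -m handwheel '{"dp":[[0,0,-0.001],[0,0,-0.002],[0,0,-0.003],[0,0,-0.003]],"turn":[[0,0,0],[0,0,0],[0,0,0],[0,0,0]],"claw":[0,0,0,0]}'
```

```text
time: 17.38
tool_pos: [0.4329, 0.2206, 0.0226]
tool_rot: [3.14, -0.001, 1.357]
force: [0.1, 0.9, -2.5]
opening: 0.216
grip_force: 39.5
time: 17.88
tool_pos: [0.4322, 0.2204, 0.0194]
tool_rot: [3.141, -0.0, 1.357]
force: [0.4, 0.7, -2.3]
opening: 0.214
grip_force: 39.5
```

```bash
python3 -m handwheel '{"dp":[[0,0,-0.001],[0,0,-0.002],[0,0,-0.002]],"turn":[[0,0,0],[0,0,0],[0,0,0]],"claw":[0,0,0]}'; python3 -m handwheel '{"dp":[[0,0,-0.0005],[0,0,-0.001],[0,0,-0.001]],"turn":[[0,0,0],[0,0,0],[0,0,0]],"claw":[0,0,0]}'
```

```text
time: 18.25
tool_pos: [0.4322, 0.2204, 0.0174]
tool_rot: [-3.142, 0.0, 1.357]
force: [0.0, -0.9, -0.5]
opening: 0.214
grip_force: 39.8
time: 18.62
tool_pos: [0.4323, 0.2204, 0.0172]
tool_rot: [-3.141, 0.0, 1.357]
force: [-2.7, -1.0, 8.1]
opening: 0.216
grip_force: 40.5
```

The bone touches down at the expected height. Release, rise and check.

```bash
python3 -m handwheel '{"dp":[[0,0,0],[0,0,0],[0,0,0],[0,0,0.02],[0,0,0.06],[0,0,0.12],[0,0,0.18],[0,0,0.22]],"turn":[[0,0,0],[0,0,0],[0,0,0],[0,0,0],[0,0,0],[0,0,0],[0,0,0],[0,0,0]],"claw":[0.045,0.045,0.045,0.045,0.045,0.045,0.045,0.045]}' 40
python3 -m handwheel '{"dp":[[-0.03,-0.06,0],[-0.06,-0.12,0],[-0.08,-0.18,0],[-0.08,-0.18,0],[-0.08,-0.18,0]],"turn":[[0,0,0],[0,0,0],[0,0,0],[0,0,0],[0,0,0]],"claw":[0.045,0.045,0.045,0.045,0.045]}'
python3 - <<'E'
from h import *
im,d=vision.capture("top"); save("t4",im[150:350,100:480].repeat(2,0).repeat(2,1))
for q in ["insert","mat","bone","broken_bone","rib","slab"]:
    for o in outline_of("top",q)[:2]:
        r,m,z=maskpose("top",d,o["mask"]); print(q,round(o["score"],2),np.round(r[0]),np.round(r[1]),round(r[2],1),z.round(3))
E
```

```text
time: 19.62
tool_pos: [0.4347, 0.2209, 0.2402]
tool_rot: [3.135, -0.004, 1.357]
force: [-0.2, 0.1, -0.6]
opening: 0.526
grip_force: 0.0
time: 20.25
tool_pos: [0.3532, 0.0399, 0.2368]
tool_rot: [3.139, -0.001, 1.354]
force: [0.1, 0.6, 0.0]
opening: 0.531
grip_force: 0.0
insert 0.32 [ 473. -211.] [424. 283.] 88.5 [0.004 0.052]
mat 0.79 [479. 171.] [292. 284.] 77.9 [-0.001  0.009]
bone 0.95 [ 278. -526.] [130.  51.] 12.4 [0.016 0.031]
bone 0.91 [ 717. -362.] [124.  42.] 46.7 [0.017 0.031]
broken_bone 0.95 [ 449. -218.] [ 44. 122.] 83.4 [0.01  0.039]
rib 0.62 [ 441. -354.] [ 42. 144.] 90.0 [0.015 0.032]
slab 0.72 [ 561. -285.] [150.  28.] 87.3 [0.02  0.034]
```

View pics/t4.png

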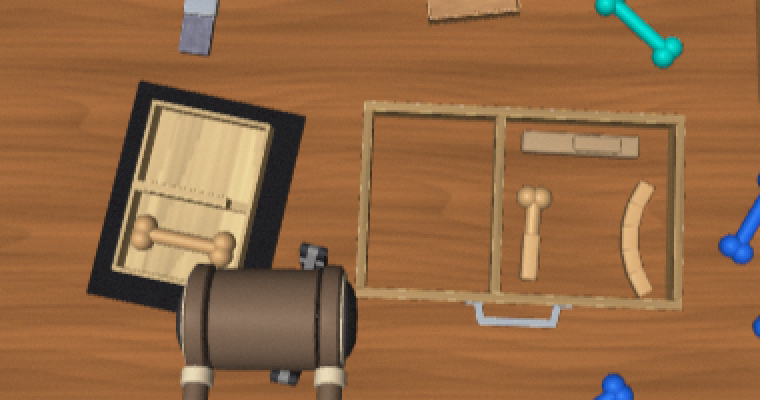

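The bone lies in the near trough, from (145,230) to (222,248) in the crop. The box is square in the mat and the other finds are untouched. A quick height check on the bone, then hand in.

```bash
python3 - <<'E'
from h import *
im,d=vision.capture("top"); P=world("top",d,[[172,267],[191,271],[211,274]]); print(P.round(3))
if (P[:,2]<.047).all() and (P[:,2]>.025).all(): print(manip.job_done())
E
```

```text
[[0.445 0.26  0.04 ]
 [0.435 0.215 0.033]
 [0.428 0.165 0.033]]
the job is handed in; nothing more can be done
None
```

The box is on the middle of the mat and square with it, with the whole bone lying in its near trough; the other finds are still in the drawer, and I handed the job in at about 20 s (no verdict was returned).

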